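# Lever open a logger's battery cover and hold a fresh cell down on its sprung contact

### The arm

A 6-joint arm with a two-finger parallel gripper is mounted at the origin on a cart in front of the work surface, level with it; the furniture and walls round the work are solid. World frame = base frame: x ahead of the robot, y to its left, z up, the work surface at z = 0. Lengths are in m, angles in rad, forces in N, time in s.
With the tool pointing down it reaches from about 0.35 to 0.975 m from the base axis. Payload 4.9 kg.
Tool frame: the origin (TCP) lies at the very end of the fingers, on their centre line; the grasp point (between the pads) lies ctrl.grip_point_offset behind it (ctrl.grip_point_offset is the distance from the TCP to the grasp point, in m); z points along the fingers, y is the line along which they close (so a half turn about z gives the same grasp; the last joint's range is limited). The gripper opens to 85 mm and grips with 20 to 120 N. Pads are 22 mm wide; open, the fingers measure 114 mm over their backs; the gripper's body (76 mm by 85 mm) begins 54 mm behind the grasp point. The pads swing forward as they close: fully open they stand 13 mm farther back than shut.
Start: joints at [-1.4, 0.053, 1.613, -0, 1.476, -0.119], TCP at [0.179, -0.599, 0.231] pointing down, gripper open.
Joint ranges: [-3.01, 3.01], [-1.01, 2.22], [0.06, 2.58], [-1.02, 4.17], [0.09, 2.62], [-3.14, 3.14]. Speed limits (rad/s): [2.57, 2.57, 3.14, 3.14, 3.14, 3.14].

### API

Orientations are given as a rotation vector (axis times angle).
In Python, from station import ctrl gives the robot as it stands. The module is installed in compiled form; this text tells all that it offers.
- The arm moves only by the tool drive_tool, never from a script. Its argument "steps" is a list of rows, each an object with "translation": the shift along the tool's x, y, z normalised to -1 to 1, where 1 is 4 cm, a list of three; "angular": the turn, a rotation vector about the tool's x, y, z normalised to -1 to 1, where 1 is 8 degrees, a list of three; "gripper": the opening, from 0 (shut) to 1 (fully open). In form: [{"translation": [dx, dy, dz], "angular": [wx, wy, wz], "gripper": gripper}, ...]. A call has 1 to 8 rows; each row shifts and turns the commanded pose from where the row before left it, along the tool's axes as they then stand; what a row does not reach is not made up. A row lasts 1/8 s, in which the tool goes at most 62.5 mm and 10.7 degrees, less where a joint would pass 70% of its speed; a pose out of reach is approached as far as the arm can. A call with a number of a shift or a turn outside -1 to 1 is refused whole. A call with a gripper value outside its range is refused whole. The fingers move at their own pace and stop on an object; "force" is the grip in N (left out, the last holds). Time passes only in rows, so rows that do not move let the fingers close. It gives the time, the measured TCP pose, the force, the opening and the grip force at its end, in the units of the state.
- ctrl.get_obs(): the state, without advancing time (a new reading comes with each control period).
- ctrl.get_image(name): name is "scene" or "top" or "wrist"; returns a dict with "color" (400x640x3 uint8, red, green, blue), "depth" (400x640 float32, m along the optical axis (not along the pixel's ray), 0 where there is no reading), "fx", "fy", "cx", "cy" (pixels), "R" (3x3) and "t" (3): a world point X has camera coordinates R X + t. Camera axes: x right, y down, z forward; pixel columns grow to the right and rows downward; lengths in m; the calibration is good to about 2 mm. A picture is of the moment at which its call begins.
- ctrl.finish_job(): hands the job in; it is judged then, once.
The state is a dict: "t": time; "q": joint angles; "dq": joint speeds; "effort": joint torques, N m; "tool_pos": TCP position; "tool_rot": TCP orientation; "contact_force": force on the tool from outside, world axes, zero at the start; "wrist_torque": the same for the moment, N m; "opening": finger opening in m; "grip_force": force on a finger pad.
Only numpy, scipy, OpenCV 4.12 (cv2) and the standard library are available. Lean on these libraries where they do the work, as an engineer would, in place of code of your own. Each camera call takes 0.05 s, during which the arm holds its last target. There are 200 camera calls.

### The job

Use the screwdriver, not your fingers, to lever up the battery cover of the field logger by the slot under its front edge and swing it right over until it lies back, then lay the screwdriver down on the bench. Stand the fresh round cell, terminal nub up, in the sprung ring inside, press it down as far as it goes and finish while still holding it down there, so that I can take a voltage reading before the cover goes back; leave everything else where it is.

Things in the scene. Friction and masses are not known exactly. Their poses are not given: they have to be found in the camera images.
- logger: Grey field logger, 98 (x) x 190 (y) x 66 mm high, fixed to the bench. Origin: centre of its underside, on the bench; its front is -x (faces the robot at yaw 0). The +y half holds the electronics (black keypad panel on top); the -y half is the battery half: flat top at z = 60 mm under the cover, in it a round well of 47 mm diameter at x = 0, y = -47 mm with the sprung ring inside.
- slot_mouth (a point): Centre of the mouth of the pry slot in the logger's front face, under the cover's front edge: 28 mm wide (y), 12 mm high (z -6 to +6 mm), 18 mm deep towards +x. The cover's front wall (lower edge at z = 6.5 mm) crosses over it 6 to 9.5 mm in; behind that wall the cover is hollow. Axes as the logger's.
- hinge_line (a point): Middle of the cover's hinge, along the logger's y, at the rear edge of the battery half, 61 mm above the bench, 98.5 mm behind the slot mouth. Axes as the logger's (this point does not move).
- cover_hinge (a joint): Angle of the battery cover, rad: 0 closed, 2.4 lying fully back. It turns about hinge_line, front edge up and over towards the logger's +x. No latch: its weight (about 0.5 N at the lip) shuts it; let go, it falls shut below about 1.0 rad and falls open by itself to 2.4 beyond about 1.35 rad.
- cover: The battery cover: hollow grey shell, 92.5 (x) x 88 (y) x 30 mm high, walls and roof 3 to 3.5 mm, open underneath. Origin on the hinge; closed, its axes are the logger's and it extends from x = 0 to -92.5 mm, y from -44 to +44 mm, its roof's underside at z = 27 mm. It turns with cover_hinge.
- cover_lip (a point): Middle of the lower edge of the cover's front wall, the edge to lever up; 91 mm from the hinge; moves with the cover.
- cradle (a joint): How far the sprung ring is pressed down, m: 0 up, 0.014 fully down on its stop. Spring: about 3 N to start and 11.5 N at the stop.
- cradle_seat (a point): Centre of the flat contact floor inside the sprung ring, on which the cell stands: 36 mm above the bench when up, 22 mm when fully down. The ring is a steel cup of 36 mm bore, 3 mm deep, flaring above that to 41 mm at its rim, 8.5 mm above this point; it slides vertically in the well, moves with the cradle joint.
- cell: Fresh battery cell: black upright cylinder with a metal band near its top, 33 mm diameter, 61.5 mm tall, of which the top 2.3 mm is the 10 mm wide terminal nub; lower edge bevelled 3 mm; about 0.14 kg. Stands loose on the bench, nub up. Origin: centre of its underside, z up to the nub. Fully down in the ring it stands 23.5 mm proud of the top of the battery half.
- driver: Stubby screwdriver, 167 mm long, lying on the bench, loose, 0.06 kg. Origin under its middle, on the bench; the tip points along its own -y. The grip spans y from -5 to +84 mm, 20 mm wide where it is grasped (28 mm high, z 0 to 28); the thin blade, 4 mm wide and 5 mm high, runs from y = -5 to -85 mm at z = 11 to 16 mm.
- driver_tip (a point): End of the screwdriver's blade, on its axis, 13.5 mm above the bench as it lies. Axes as the screwdriver's.
- flux_jar: Bystander: round jar with a black lid, 43 mm diameter, 38 mm high, loose. Origin: centre of its underside.
- solder_reel: Bystander: reel of solder wire standing on its flange, 60 mm diameter, 48 mm high, loose. Origin: centre of its underside.
- multimeter: Bystander: hand multimeter lying flat, 128 x 78 x 37 mm, loose. Origin: centre of its underside.
- battery_9v: Bystander: rectangular block battery lying flat, 48 x 27 x 17 mm, loose; not the cell for this job. Origin: centre of its underside.
- screw_tin: Bystander: shallow round tin of screws, 64 mm diameter, 20 mm high, loose. Origin: centre of its underside.

How it is judged:
By the outcome, as a careful person would: the job done as asked, in the order asked, and still so for the second after the job is handed in, while the arm keeps its last pose, push and grip.
It also fails if it takes over 56 s, if anything falls off the work surface, if the arm or the gripper's body presses on something with over 40 N, if the wrist force passes 120 N, or if a joint passes its speed limit or range.

## Working session

There is one attempt and no reset: what is moved stays moved. The work goes in short steps, Python scripts to look and compute and a tool call to move; the robot and the scene stay as the last step left them, time stands still between calls to the robot, and variables do not carry over. Pictures are saved under pics/ and viewed, at most 10 in all, crops included, and the job is handed in when it is done.

Besides the shell and the picture viewer there is one more tool, called after "Emit:" in YAML: its name, and indented under it one key for each argument. drive_tool: Moves the arm, as the interface text tells. Its arguments: {"type":"object","properties":{"steps":{"type":"array"},"force":{"type":"number"}},"required":["steps"]}

```bash
mkdir -p pics; python3 - <<'E'
from station import ctrl
import cv2,numpy as np
o=ctrl.get_obs();print(o, ctrl.grip_point_offset)
for n in("scene","top"):
    i=ctrl.get_image(n);cv2.imwrite(f"pics/{n}0.png",i["color"][...,::-1]);np.savez(f"{n}0.npz",**i)
    print(n,i["fx"],i["cx"],i["cy"],(-i["R"].T@i["t"]).round(3),i["R"].round(3).tolist())
E
```

```text
{'t': 0.0, 'q': array([-1.40000177e+00,  5.33719858e-02,  1.61425936e+00, -1.44846710e-05,
        1.47601108e+00, -1.19035266e-01]), 'dq': array([ 1.11462689e-05,  1.66001067e-03,  8.30634480e-04, -8.93650348e-04,
       -3.59612950e-04,  1.81073276e-03]), 'effort': array([-4.89111499e-04, -3.93678260e+01, -3.70176315e+01, -5.50955190e-05,
        7.07215571e-03, -7.84832423e-06]), 'tool_pos': array([ 0.17848888, -0.59833297,  0.23007434]), 'tool_rot': array([-3.10663555e+00, -4.53378149e-01,  1.05888538e-04]), 'contact_force': array([-0.23974278, -0.23065715,  0.4828794 ]), 'wrist_torque': array([-0.01064439, -0.00182657,  0.0337262 ]), 'grip_force': 0.0, 'opening': 0.08528959338394065} 0.0187
scene 397.587865054798 318.84427641833094 200.1795319201932 [ 0.959 -0.815  0.899] [[0.888, 0.459, -0.013], [0.3, -0.602, -0.74], [-0.347, 0.653, -0.673]]
top 468.8625277162203 310.1637470287731 203.00804149045774 [ 0.243 -0.007  1.532] [[-0.02, -1.0, -0.002], [-0.979, 0.02, -0.204], [0.204, -0.003, -0.979]]
```

View pics/top0.png

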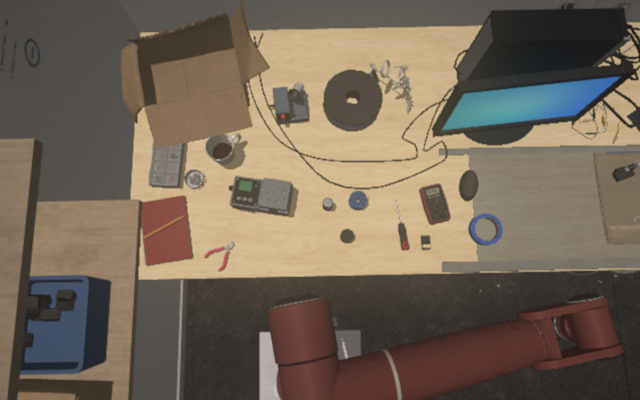

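View pics/scene0.png

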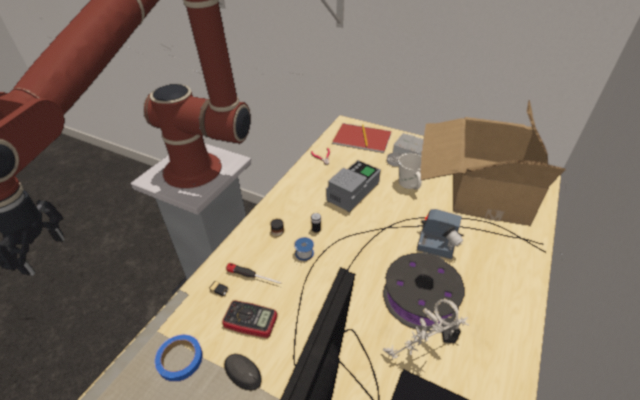

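```bash
cat > h.py <<'E'
import numpy as np,cv2
def w(i,u,v,z=None):
    """world point of pixel: by depth, or on plane z"""
    r=i["R"].T@np.array([(u-i["cx"])/i["fx"],(v-i["cy"])/i["fy"],1]);c=-i["R"].T@i["t"]
    s=i["depth"][int(round(v)),int(round(u))] if z is None else (z-c[2])/r[2]
    return c+s*r
def p(i,X):
    c=i["R"]@np.asarray(X,float)+i["t"];return np.array([i["fx"]*c[0]/c[2]+i["cx"],i["fy"]*c[1]/c[2]+i["cy"]])
def cloud(i):
    v,u=np.mgrid[:400,:640];d=i["depth"]
    C=np.stack([(u-i["cx"])/i["fx"]*d,(v-i["cy"])/i["fy"]*d,d],-1)
    return (C-i["t"])@i["R"]
def tri(obs):
    """obs: [(img,u,v),...] -> least squares world point"""
    A=[];b=[]
    for i,u,v in obs:
        P=np.c_[i["R"],i["t"]];x=(u-i["cx"])/i["fx"];y=(v-i["cy"])/i["fy"]
        for r in(x*P[2]-P[0],y*P[2]-P[1]):A.append(r[:3]);b.append(-r[3])
    s=np.linalg.lstsq(np.array(A),np.array(b),rcond=None);return s[0]
E
python3 - <<'E'
from h import *
t=dict(np.load("top0.npz"));s=dict(np.load("scene0.npz"))
a=cv2.resize(t["color"][170:256,220:450],None,fx=3.4,fy=3.4,interpolation=cv2.INTER_CUBIC)
b=cv2.resize(s["color"][155:310,200:400],None,fx=1.9*1.0,fy=1.9,interpolation=cv2.INTER_CUBIC)
H=np.zeros((a.shape[0]+b.shape[0],max(a.shape[1],b.shape[1]),3),np.uint8);H[:a.shape[0],:a.shape[1]]=a;H[a.shape[0]:,:b.shape[1]]=b
print(H.shape);cv2.imwrite("pics/c0.png",H[...,::-1])
# cloud: objects above bench
for n,i in(("top",t),("scene",s)):
    X=cloud(i);m=(X[...,2]>.008)&(X[...,2]<.09)&(X[...,0]>.2)&(X[...,0]<.75)&(np.abs(X[...,1]+.05)<.6)
    k,L,st,_=cv2.connectedComponentsWithStats(m.astype(np.uint8))
    for j in range(1,k):
        if st[j,4]>12:
            q=X[L==j];h=np.percentile(q[:,2],95);r=cv2.minAreaRect((q[q[:,2]>h-.008,:2]*1000).astype(np.float32))
            print(n,st[j],h.round(4),np.round(r[0]),np.round(r[1]),round(r[2],1))
E
```

```text
(586, 782, 3)
top [206 143  29  22 352] 0.0841 [715. 282.] [89. 51.] 77.1
top [ 148  149   36   40 1184] 0.0406 [688. 469.] [102. 129.] 85.8
top [185 170  16  17  33] 0.0228 [661. 389.] [28. 61.] 50.4
top [459 170  20  32 463] 0.0392 [ 607. -539.] [46. 85.] 85.1
top [190 174  11  11  59] 0.0177 [649. 374.] [37. 31.] 0.0
top [197 176   8  13  19] 0.0221 [637. 350.] [ 8. 41.] 61.7
top [ 229  176   65   41 1624] 0.0891 [576. 100.] [88. 93.] 79.8
top [420 184  31  41 877] 0.0343 [ 548. -422.] [123.  74.] 12.7
top [350 191  19  18 239] 0.0451 [ 563. -167.] [54. 56.] 23.9
top [ 142  196   50   69 1499] 0.017 [480. 466.] [211. 153.] 8.2
top [322 198  11  13 109] 0.0626 [549. -67.] [30. 29.] 44.8
top [397 201  13  50 229] 0.0286 [ 474. -308.] [151.  24.] 5.2
top [469 214  34  33 497] 0.0297 [ 459. -581.] [101. 103.] 2.9
top [142 216   8  11  34] 0.0137 [512. 532.] [33. 23.] 2.1
top [340 229  14  14 150] 0.0425 [ 446. -128.] [40. 40.] 61.7
top [421 235  11  16 126] 0.0221 [ 422. -384.] [27. 46.] 89.4
top [226 242   8  14  39] 0.0133 [416. 258.] [19. 46.] 63.7
top [205 249  15  10  33] 0.0159 
[... 293 characters left out ...]
5  10  21] 0.0128 [405. 303.] [13. 63.] 22.6
scene [310 151  19  14  42] 0.0131 [390. 261.] [17. 99.] 74.1
scene [ 325  160   56   52 1409] 0.0891 [575.  98.] [92. 95.] 80.8
scene [310 213  11  20 178] 0.0611 [550. -70.] [31. 34.] 46.8
scene [270 219  14  17 201] 0.0399 [ 447. -129.] [39. 40.] 20.6
scene [294 237  20  21 314] 0.0425 [ 562. -169.] [59. 56.] 71.8
scene [225 263  56  21 318] 0.0272 [ 442. -313.] [88. 25.] 5.4
scene [209 281  19  15 175] 0.0194 [ 422. -385.] [50. 28.] 1.9
scene [ 221  300   57   38 1483] 0.0314 [ 549. -424.] [124.  75.] 12.9
scene [ 154  335   48   46 1064] 0.0266 [ 460. -582.] [102. 105.] 76.4
scene [ 223  354   39   37 1023] 0.0372 [ 610. -543.] [48. 83.] 79.8
```

View pics/c0.png

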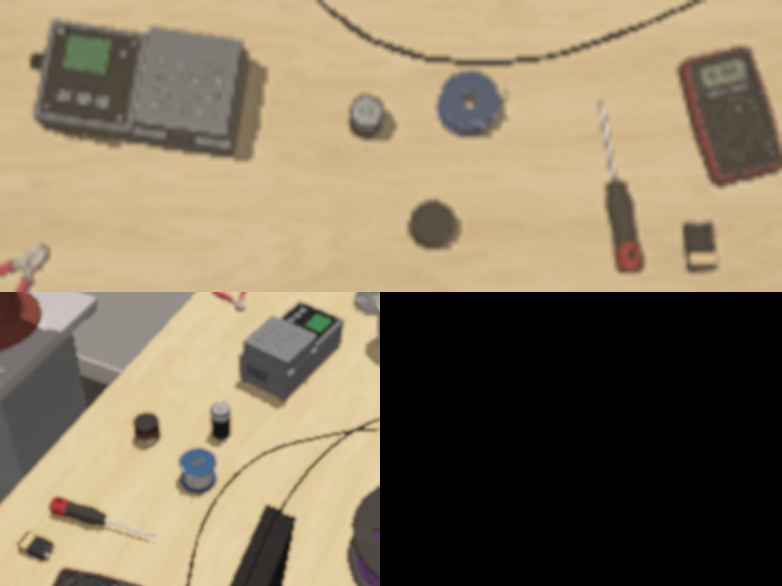

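```bash
cat >> h.py <<'E'
from scipy.spatial.transform import Rotation as Ro
def go(o,X,head,gp=0):
    """total turn (units of 8deg, tool axes), then shift (units of 40mm, tool axes after turn) to reach TCP X, tool down with tool x at heading head (deg)"""
    h=np.radians(head);Rt=np.array([[np.cos(h),np.sin(h),0],[np.sin(h),-np.cos(h),0],[0,0,-1]])
    R0=Ro.from_rotvec(o["tool_rot"]).as_matrix()
    a=Ro.from_matrix(R0.T@Rt).as_rotvec(degrees=True)/8
    d=Rt.T@(np.asarray(X)-o["tool_pos"])/.04
    print("turn",a.round(2),"shift",d.round(2))
E
python3 - <<'E'
from h import *
from station import ctrl
t=dict(np.load("top0.npz"));s=dict(np.load("scene0.npz"))
T=w(t,396.8,200,.0135);C=w(t,405.3,248.8,.0135);print(T,C,np.degrees(np.arctan2(*(T-C)[1::-1])),np.linalg.norm(T-C))
T2=w(s,281,284.5,.0135);C2=w(s,229,267,.0135);print(T2,C2,np.linalg.norm(T2-C2),np.degrees(np.arctan2(*(T2-C2)[1::-1])))
print("tri tip",tri([(t,396.8,200),(s,281,284.5)]))
go(ctrl.get_obs(),[.43,-.31,.22],6)
E
```

```text
[ 0.56394338 -0.29829946  0.0135    ] [ 0.40175415 -0.31642963  0.0135    ] 6.378276998801777 0.1631994145891222
[ 0.56601115 -0.29994618  0.0135    ] [ 0.40471994 -0.31507274  0.0135    ] 0.16199897050761128 5.3577663288882365
tri tip [ 0.56468264 -0.29862769  0.01094897]
turn [-0.01 -0.    1.33] shift [ 7.01 -6.51  0.25]
```

Emit:
drive_tool:
  steps:
    - {"translation": [0.8, -0.5, 0], "angular": [0, 0, 0.65], "gripper": 1}
    - {"translation": [0.8, -0.9, 0], "angular": [0, 0, 0.65], "gripper": 1}
    - {"translation": [1, -0.9, 0], "angular": [0, 0, 0], "gripper": 1}
    - {"translation": [1, -0.9, 0], "angular": [0, 0, 0], "gripper": 1}
    - {"translation": [1, -0.9, 0], "angular": [0, 0, 0], "gripper": 1}
    - {"translation": [1, -0.9, 0], "angular": [0, 0, 0], "gripper": 1}
    - {"translation": [0.8, -0.9, 0], "angular": [0, 0, 0], "gripper": 1}
    - {"translation": [0.2, -0.3, 0], "angular": [0, 0, 0], "gripper": 1}

```text
t: 1.1
tool_pos: [0.4068, -0.3144, 0.2308]
tool_rot: [-3.136, -0.175, 0.001]
contact_force: [-0.3, -0.5, -0.4]
opening: 0.0856
grip_force: 0.0
```

```bash
python3 - <<'E'
from h import *
from station import ctrl
i=ctrl.get_image("wrist");o=ctrl.get_obs();np.savez("wr1.npz",**i);cv2.imwrite("pics/w1.png",i["color"][...,::-1])
print(o["tool_pos"],o["t"],(-i["R"].T@i["t"]),i["fx"],p(i,[.565,-.299,.0135]),p(i,[.403,-.316,.0135]))
E
```

```text
[ 0.4068683  -0.31408405  0.23085564] 1.15 [ 0.48100731 -0.30696456  0.37401277] 275.77893696563723 [318.52317918  45.00413761] [317.46479436 182.39080853]
```

View pics/w1.png

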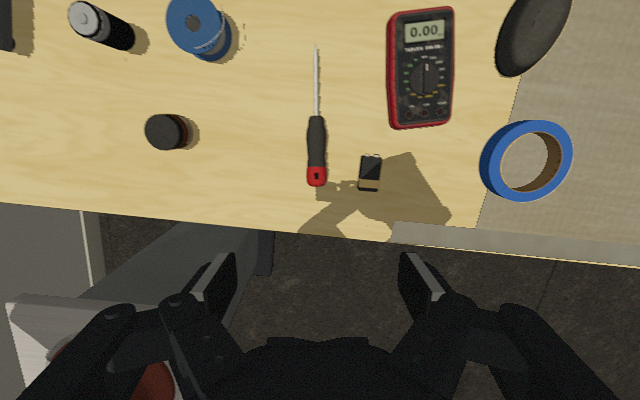

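```bash
python3 - <<'E'
from h import *
from station import ctrl
i=dict(np.load("wr1.npz"));t=dict(np.load("top0.npz"));s=dict(np.load("scene0.npz"))
T=w(i,317,47,.0135);C=w(i,316.5,186,.016);N=w(i,316,117,.0135);d=T-C;a=np.degrees(np.arctan2(d[1],d[0]))
print(T,C,N,a,np.linalg.norm(d));T3=tri([(i,317,47),(t,396.8,200),(s,281,284.5)]);print(T3)
u=np.array([np.cos(np.radians(a)),np.sin(np.radians(a))])
Tm=(T+T3)/2;g=Tm[:2]-.105*u;print(g);
X=cloud(i);m=(X[...,2]>.018)&(X[...,2]<.04)&(np.abs(X[...,0]-.46)<.04)&(np.abs(X[...,1]+.31)<.035);q=X[m];print(q[:,2].max(),np.median(q,0))
go(ctrl.get_obs(),[*g,.003],a)
E
```

```text
[ 0.56274985 -0.29747095  0.0135    ] [ 0.39853321 -0.31521029  0.016     ] [ 0.48540273 -0.30488636  0.0135    ] 6.165411653990848 0.1651909161889315
[ 0.56414854 -0.29809501  0.01019857]
[ 0.45905652 -0.30905989]
0.028318678293820072 [ 0.45356451 -0.30954839  0.02441698]
turn [-0.01 -0.    0.03] shift [1.31 0.02 5.7 ]
```

Emit:
drive_tool:
  steps:
    - {"translation": [0.7, 0, 0.8], "angular": [0, 0, 0], "gripper": 0.55}
    - {"translation": [0.6, 0, 1], "angular": [0, 0, 0], "gripper": 0.55}
    - {"translation": [0, 0, 1], "angular": [0, 0, 0], "gripper": 0.55}
    - {"translation": [0, 0, 1], "angular": [0, 0, 0], "gripper": 0.55}
    - {"translation": [0, 0, 1], "angular": [0, 0, 0], "gripper": 0.55}
    - {"translation": [0, 0, 0.6], "angular": [0, 0, 0], "gripper": 0.55}
    - {"translation": [0, 0, 0.2], "angular": [0, 0, 0], "gripper": 0.55}
    - {"translation": [0, 0, 0], "angular": [0, 0, 0], "gripper": 0.55}

```text
t: 2.15
tool_pos: [0.4572, -0.3115, 0.0072]
tool_rot: [-3.137, -0.169, 0.001]
contact_force: [0.3, 0.1, 1.3]
opening: 0.0471
grip_force: 0.0
```

Emit:
drive_tool:
  steps:
    - {"translation": [0, 0, 0.08], "angular": [0, 0, 0], "gripper": 0.1}
    - {"translation": [0, 0, 0], "angular": [0, 0, 0], "gripper": 0.1}
    - {"translation": [0, 0, 0], "angular": [0, 0, 0], "gripper": 0.1}
    - {"translation": [0, 0, 0], "angular": [0, 0, 0], "gripper": 0.1}
  force: 80

```text
t: 2.65
tool_pos: [0.4585, -0.3117, 0.0055]
tool_rot: [3.135, 0.17, 0.003]
contact_force: [-0.3, -0.6, 5.6]
opening: 0.0189
grip_force: 81.6
```

```bash
python3 - <<'E'
from h import *
from station import ctrl
t=dict(np.load("top0.npz"));s=dict(np.load("scene0.npz"))
for i in(t,s):
    X=cloud(i);m=(X[...,2]>.082)&(X[...,2]<.1)&(np.abs(X[...,0]-.58)<.1)&(np.abs(X[...,1]-.1)<.08)
    q=X[m];print(len(q),q.mean(0),cv2.minAreaRect((q[:,:2]*1000).astype(np.float32)))
    m=(X[...,2]>.05)&(X[...,2]<.1)&(np.abs(X[...,0]-.58)<.12)&(np.abs(X[...,1]-.15)<.16);q=X[m]
    print(cv2.minAreaRect((q[:,:2]*1000).astype(np.float32)))
go(ctrl.get_obs(),[.375,.133,.13],-9.8)
E
```

```text
805 [0.57519619 0.09930015 0.0899165 ] ((575.5892333984375, 99.55049133300781), (88.49541473388672, 93.49298858642578), 79.8084945678711)
((599.1868896484375, 188.34547424316406), (295.4957275390625, 133.72373962402344), 66.56739044189453)
571 [0.57725134 0.09402383 0.09007898] ((575.4373779296875, 97.63557434082031), (92.910400390625, 94.69776916503906), 79.9978256225586)
((599.9244384765625, 187.64041137695312), (298.9150695800781, 135.56866455078125), 67.66326904296875)
turn [ 0.01 -0.01  2.  ] shift [ -3.95 -10.6   -3.11]
```

Emit:
drive_tool:
  steps:
    - {"translation": [0, 0, -0.6], "angular": [0, 0, 0], "gripper": 0.1}
    - {"translation": [0, 0, -1], "angular": [0, 0, 0], "gripper": 0.1}
    - {"translation": [0, 0, -1], "angular": [0, 0, 0], "gripper": 0.1}
    - {"translation": [0, -0.5, -0.6], "angular": [0, 0, 0], "gripper": 0.1}
    - {"translation": [0, -1, 0], "angular": [0, 0, 0], "gripper": 0.1}
    - {"translation": [-0.3, -1, 0], "angular": [0, 0, 0.25], "gripper": 0.1}
    - {"translation": [-0.3, -1, 0], "angular": [0, 0, 0.25], "gripper": 0.1}
    - {"translation": [-0.3, -1, 0], "angular": [0, 0, 0.25], "gripper": 0.1}

```text
t: 3.65
tool_pos: [0.4053, -0.1328, 0.1314]
tool_rot: [-3.141, -0.003, 0.001]
contact_force: [0.7, -0.3, 0.5]
opening: 0.0192
grip_force: 80.9
```

```bash
python3 - <<'E'
from h import *
from station import ctrl
o=ctrl.get_obs();print(o["tool_pos"],o["opening"],o["t"]);go(o,[.375,.133,.13],-9.8)
E
```

```text
[ 0.40531698 -0.13276519  0.13136968] 0.01916099869213292 3.65
turn [-0.    0.01  1.24] shift [-1.88 -6.42  0.03]
```

Emit:
drive_tool:
  steps:
    - {"translation": [0, -0.8, 0], "angular": [0, 0, 0.65], "gripper": 0.1}
    - {"translation": [0, -0.8, 0], "angular": [0, 0, 0.62], "gripper": 0.1}
    - {"translation": [-0.4, -1, 0], "angular": [0, 0, 0], "gripper": 0.1}
    - {"translation": [-0.4, -1, 0], "angular": [0, 0, 0], "gripper": 0.1}
    - {"translation": [-0.4, -1, 0], "angular": [0, 0, 0], "gripper": 0.1}
    - {"translation": [-0.4, -1, 0], "angular": [0, 0, 0], "gripper": 0.1}
    - {"translation": [-0.1, -0.6, 0], "angular": [0, 0, 0], "gripper": 0.1}
    - {"translation": [0, 0, 0], "angular": [0, 0, 0], "gripper": 0.1}

```text
t: 4.65
tool_pos: [0.3731, 0.1237, 0.1316]
tool_rot: [3.13, -0.267, -0.002]
contact_force: [-0.2, -0.2, -0.3]
opening: 0.0192
grip_force: 80.9
```

```bash
python3 - <<'E'
from h import *
from station import ctrl
i=ctrl.get_image("wrist");o=ctrl.get_obs();np.savez("wr2.npz",**i)
c=-i["R"].T@i["t"];print(o["tool_pos"],o["tool_rot"],c,p(i,[.5245,.108,.054]))
im=cv2.resize(i["color"][:200,160:560],None,fx=2,fy=2,interpolation=cv2.INTER_CUBIC);cv2.imwrite("pics/w2.png",im[...,::-1])
E
```

```text
[0.37333166 0.12284543 0.13157514] [ 3.12936462e+00 -2.69455071e-01 -1.62406332e-03] [0.44680992 0.11043578 0.27470703] [301.27301925   3.10802732]
```

View pics/w2.png

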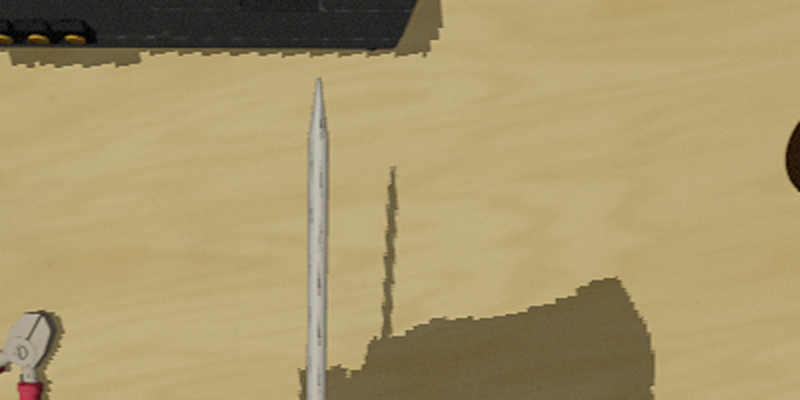

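Emit:
drive_tool:
  steps:
    - {"translation": [0, 0, 0], "angular": [0, 1, 0], "gripper": 0.1}
    - {"translation": [0, 0, 0.4], "angular": [0, 1, 0], "gripper": 0.1}
    - {"translation": [-0.2, 0, 0.5], "angular": [0, 1, 0], "gripper": 0.1}
    - {"translation": [0, 0, 0], "angular": [0, 0, 0], "gripper": 0.1}

```text
t: 5.2
tool_pos: [0.3699, 0.1214, 0.0894]
tool_rot: [3.027, -0.262, 0.63]
contact_force: [-0.6, -0.1, -0.1]
opening: 0.0189
grip_force: 80.9
```

```bash
python3 - <<'E'
from h import *
from station import ctrl
i=ctrl.get_image("wrist");o=ctrl.get_obs();np.savez("wr3.npz",**i)
c=-i["R"].T@i["t"];print(o["tool_pos"],o["tool_rot"],c,p(i,[.5245,.108,.054]))
im=cv2.resize(i["color"][:200,160:480],None,fx=2.5,fy=2.5,interpolation=cv2.INTER_CUBIC);cv2.imwrite("pics/w3.png",im[...,::-1])
E
```

```text
[0.37267019 0.12186792 0.09324278] [ 3.02679353 -0.26360035  0.63739577] [0.38133684 0.1193942  0.25036552] [298.6164893   49.16811137]
```

View pics/w3.png

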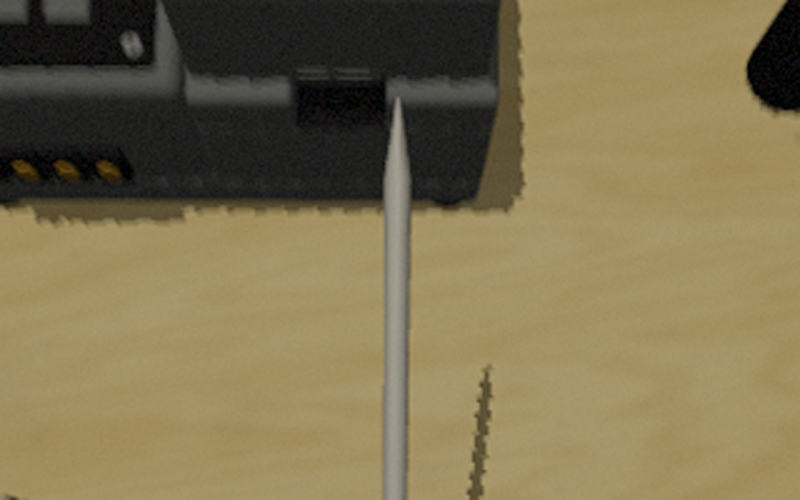

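```bash
python3 - <<'E'
from h import *
from station import ctrl
i=dict(np.load("wr3.npz"));f=lambda a,b,z=None:w(i,160+a/2.5,b/2.5,z).round(4)
print("mouth top/bot",f(341.5,103,.06),f(341.5,125,.048),"LR top",f(297,103,.06),f(386,103,.06))
print("ledge front L,R",f(190,101,.06),f(494,107,.06),"base",f(190,196,0),f(474,203,0))
print("depth: ledge",f(230,93),f(440,95),"front face",f(341,150),"roof front",f(250,40),f(440,40))
print("tip px on plane",f(397,97,.12),f(397,97))
X=cloud(i);m=(X[...,2]>.055)&(X[...,2]<.064)&(X[...,0]>.5)&(X[...,0]<.56)&(X[...,1]<.14);q=X[m];print("ledge pts",len(q),np.percentile(q,[2,50,98],axis=0).round(4))
go(ctrl.get_obs(),[.37,.122,.0455],-10)
E
```

```text
mouth top/bot [0.5267 0.1088 0.06  ] [0.5284 0.1093 0.048 ] LR top [0.529  0.1219 0.06  ] [0.5244 0.0957 0.06  ]
ledge front L,R [0.535  0.1532 0.06  ] [0.5177 0.0641 0.06  ] base [0.5441 0.1694 0.    ] [0.5227 0.0619 0.    ]
depth: ledge [0.5346 0.141  0.0611] [0.5241 0.0794 0.0602] front face [0.527  0.1105 0.0379] roof front [0.5366 0.1314 0.0769] [0.5263 0.0803 0.0786]
tip px on plane [0.4803 0.1007 0.12  ] [0.4628 0.104  0.143 ]
ledge pts 1232 [[ 0.5182 -0.0585  0.0553]
 [ 0.5274  0.0874  0.0605]
 [ 0.5374  0.1389  0.0637]]
turn [ 0.01 -2.97  0.01] shift [-0.07  0.01  1.19]
```

```bash
python3 - <<'E'
from h import *
i=dict(np.load("wr2.npz"));T=np.array([.37333,.12285,.13158]);R=Ro.from_rotvec([3.12936,-.269455,-.001624]).as_matrix()
X=(cloud(i)-T)@R   # tool frame
for v in (44,50,60,75,90,110,130,150):
    r=X[v,300:340];m=(r[:,2]<.03)&(r[:,2]>-.04);print(v,m.sum(),np.median(r[m],0).round(4) if m.any() else "")
for z in(.1346,.1396,.1446):print("tip",(R.T@(w(i,319.5,39.5,z)-T)).round(4))
E
```

```text
44 4 [ 0.1058  0.0007 -0.0107]
50 5 [ 0.1033  0.0005 -0.0115]
60 8 [ 0.0996  0.0007 -0.0111]
75 11 [ 0.0937  0.0005 -0.0111]
90 11 [ 0.0876  0.0006 -0.0108]
110 10 [ 0.0791  0.0004 -0.0109]
130 10 [ 0.0704  0.0004 -0.0104]
150 10 [ 0.0612  0.0004 -0.0109]
tip [ 0.1094  0.0007 -0.0031]
tip [ 0.1082  0.0007 -0.0081]
tip [ 0.1069  0.0007 -0.0131]
```

Emit:
drive_tool:
  steps:
    - {"translation": [-0.2, 0, -0.5], "angular": [0, -1, 0], "gripper": 0.1}
    - {"translation": [0, 0, 0], "angular": [0, -1, 0], "gripper": 0.1}
    - {"translation": [0, 0, 0.8], "angular": [0, -1, 0], "gripper": 0.1}
    - {"translation": [0, 0, 0.6], "angular": [0, 0, 0], "gripper": 0.1}
    - {"translation": [0, 0, 0], "angular": [0, 0, 0], "gripper": 0.1}

```text
t: 5.88
tool_pos: [0.3643, 0.1238, 0.0542]
tool_rot: [3.129, -0.275, -0.005]
contact_force: [0.2, -0.0, -0.5]
opening: 0.0191
grip_force: 80.9
```

```bash
python3 - <<'E'
from h import *
from station import ctrl
s=ctrl.get_image("scene");np.savez("sc4.npz",**s);i=ctrl.get_image("wrist");np.savez("wr4.npz",**i);o=ctrl.get_obs();print(o["tool_pos"],o["tool_rot"],o["t"])
im=cv2.resize(s["color"][120:240,260:400],None,fx=4,fy=4,interpolation=cv2.INTER_CUBIC);cv2.imwrite("pics/s4.png",im[...,::-1])
R=Ro.from_rotvec(o["tool_rot"]).as_matrix()
for z in (-.003,-.008,-.013):
  print(p(s,o["tool_pos"]+R@[.107,.001,z]))
E
```

```text
[0.365187   0.12434364 0.05615051] [-3.1288256   0.27380904 -0.00319302] 5.975
[318.3449866  176.45452193]
[318.32113879 175.29089007]
[318.29717027 174.12136883]
```

Emit:
drive_tool:
  steps:
    - {"translation": [0.3, -0.34, 0.29], "angular": [0, 0, 0], "gripper": 0.1}
    - {"translation": [0.6, 0, 0], "angular": [0, 0, 0], "gripper": 0.1}
    - {"translation": [0.25, 0, 0], "angular": [0, 0, 0], "gripper": 0.1}
    - {"translation": [0, 0, 0], "angular": [0, 0, 0], "gripper": 0.1}

```text
t: 6.48
tool_pos: [0.4121, 0.13, 0.0442]
tool_rot: [-3.129, 0.273, -0.004]
contact_force: [-0.3, -0.6, -1.1]
opening: 0.0192
grip_force: 80.9
```

```bash
python3 - <<'E'
from h import *
from station import ctrl
i=ctrl.get_image("wrist");np.savez("wr5.npz",**i);o=ctrl.get_obs();print(o["tool_pos"],o["t"])
im=cv2.resize(i["color"][:100,240:400],None,fx=5,fy=5,interpolation=cv2.INTER_CUBIC);cv2.imwrite("pics/w5.png",im[...,::-1])
print(p(i,[.527,.109,.06]))
go(o,[.4345,.1257,.0447],-10.2)
E
```

```text
[0.41123054 0.12999978 0.04356822] 6.525
[317.49442221  10.69046626]
turn [-0.   -0.01  0.03] shift [ 0.59  0.   -0.03]
```

View pics/w5.png

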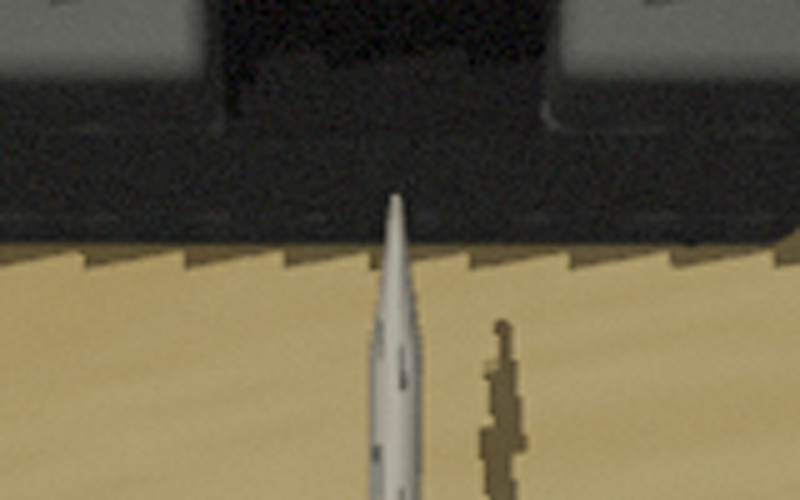

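Emit:
drive_tool:
  steps:
    - {"translation": [0.3, 0, 0], "angular": [0, 0, 0], "gripper": 0.1}
    - {"translation": [0.27, 0, 0], "angular": [0, 0, 0], "gripper": 0.1}
    - {"translation": [0, 0, 0], "angular": [0, 0, 0], "gripper": 0.1}

```text
t: 6.9
tool_pos: [0.4341, 0.1259, 0.0428]
tool_rot: [-3.13, 0.273, -0.001]
contact_force: [-0.6, -0.1, 0.1]
opening: 0.0188
grip_force: 80.9
```

Emit:
drive_tool:
  steps:
    - {"translation": [0, 0, -0.19], "angular": [0, 0, 0], "gripper": 0.1}
    - {"translation": [0.09, 0, -0.29], "angular": [0, 0, 0], "gripper": 0.1}
    - {"translation": [0.09, 0, -0.29], "angular": [0, 0, 0], "gripper": 0.1}
    - {"translation": [0.16, 0, -0.27], "angular": [0, 0, 0], "gripper": 0.1}
    - {"translation": [0.16, 0, -0.27], "angular": [0, 0, 0], "gripper": 0.1}
    - {"translation": [0.21, 0, -0.23], "angular": [0, 0, 0], "gripper": 0.1}
    - {"translation": [0.21, 0, -0.23], "angular": [0, 0, 0], "gripper": 0.1}
    - {"translation": [0, 0, 0], "angular": [0, 0, 0], "gripper": 0.1}

```text
t: 7.9
tool_pos: [0.4709, 0.1195, 0.1145]
tool_rot: [-3.129, 0.273, -0.003]
contact_force: [-0.7, -0.1, -1.3]
opening: 0.0191
grip_force: 80.9
```

```bash
python3 - <<'E'
from h import *
from station import ctrl
i=ctrl.get_image("scene");o=ctrl.get_obs();print(o["tool_pos"],o["contact_force"],o["t"])
a=ctrl.get_image("wrist")
A=cv2.resize(i["color"][90:240,280:440],(640,600),interpolation=cv2.INTER_CUBIC)[:, :480];B=a["color"][:,160:480]
H=np.zeros((600,800,3),np.uint8);H[:,:480]=A;H[:400,480:]=B
cv2.imwrite("pics/s6.png",H[...,::-1])
E
```

```text
[0.47004135 0.11957369 0.11373562] [-0.03855637  0.04430011 -0.86380222] 7.95
```

View pics/s6.png

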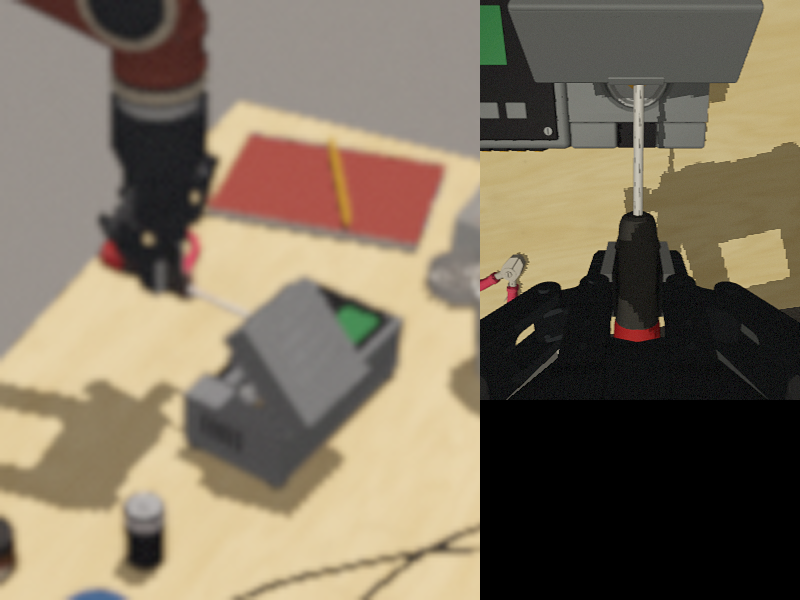

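Emit:
drive_tool:
  steps:
    - {"translation": [0.28, 0, -0.2], "angular": [0, 0, 0], "gripper": 0.1}
    - {"translation": [0.28, 0, -0.18], "angular": [0, 0, 0], "gripper": 0.1}
    - {"translation": [0.4, 0, -0.17], "angular": [0, 0, 0], "gripper": 0.1}
    - {"translation": [0.45, 0, -0.1], "angular": [0, 0, 0], "gripper": 0.1}
    - {"translation": [0.4, 0, 0], "angular": [0, 0, 0], "gripper": 0.1}
    - {"translation": [0.4, 0, 0], "angular": [0, 0, 0], "gripper": 0.1}
    - {"translation": [0.3, 0, 0], "angular": [0, 0, 0], "gripper": 0.1}
    - {"translation": [0, 0, 0], "angular": [0, 0, 0], "gripper": 0.1}

```text
t: 9.0
tool_pos: [0.568, 0.1019, 0.1382]
tool_rot: [3.129, -0.273, -0.005]
contact_force: [-3.6, -0.3, -5.7]
opening: 0.0192
grip_force: 79.3
```

```bash
python3 - <<'E'
from h import *
from station import ctrl
o=ctrl.get_obs();print(o["tool_pos"],o["contact_force"],o["t"])
for n in("scene","top"):
    X=cloud(ctrl.get_image(n));u=np.array([.984,-.177]);S=(X[...,:2]-[.527,.109])@u;Y=(X[...,:2]-[.527,.109])@[.177,.984]
    m=(np.abs(Y)<.042)&(S>.1)&(S<.22)&(X[...,2]>.03)
    for a in np.arange(.1,.22,.01):
        k=m&(S>a)&(S<a+.01)
        if k.sum()>3:print(n,a.round(2),k.sum(),np.percentile(X[k][:,2],[5,50,95]).round(3))
E
```

```text
[0.56802448 0.10185657 0.13820751] [-3.56693714 -0.25474596 -5.6620939 ] 9.0
scene 0.1 7 [0.084 0.14  0.142]
scene 0.11 10 [0.058 0.137 0.141]
scene 0.12 27 [0.063 0.066 0.145]
scene 0.13 87 [0.081 0.143 0.148]
scene 0.14 97 [0.096 0.139 0.144]
scene 0.15 78 [0.119 0.136 0.14 ]
top 0.1 6 [0.058 0.062 0.065]
top 0.11 6 [0.054 0.06  0.103]
top 0.14 4 [0.135 0.14  0.141]
top 0.15 4 [0.135 0.137 0.14 ]
```

```bash
python3 - <<'E'
from h import *
from station import ctrl
i=ctrl.get_image("scene")
a=ctrl.get_image("wrist")
A=cv2.resize(i["color"][90:240,280:440],(640,600),interpolation=cv2.INTER_CUBIC)[:, 80:560];B=a["color"][:,160:480]
H=np.zeros((600,800,3),np.uint8);H[:,:480]=A;H[:400,480:]=B
cv2.imwrite("pics/s7.png",H[...,::-1]);print(ctrl.get_obs()["contact_force"])
E
```

```text
[-3.92830025 -1.46403059 -6.93173327]
```

View pics/s7.png

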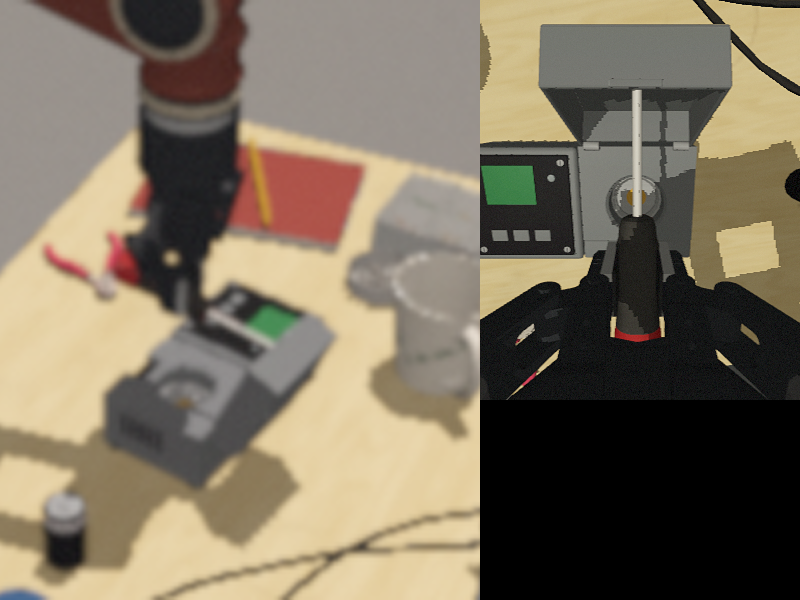

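Emit:
drive_tool:
  steps:
    - {"translation": [-0.2, 0, 0.15], "angular": [0, 0, 0], "gripper": 0.1}
    - {"translation": [-0.5, 0, 0.1], "angular": [0, 0, 0], "gripper": 0.1}
    - {"translation": [-0.9, 0, 0], "angular": [0, 0, 0], "gripper": 0.1}
    - {"translation": [-1, 0, 0], "angular": [0, 0, 0], "gripper": 0.1}
    - {"translation": [-1, 0, 0], "angular": [0, 0, 0], "gripper": 0.1}
    - {"translation": [-0.5, 0.5, 0], "angular": [0, 0, 0], "gripper": 0.1}
    - {"translation": [0, 0.5, 0], "angular": [0, 0, 0], "gripper": 0.1}

```text
t: 10.07
tool_pos: [0.401, 0.0916, 0.1316]
tool_rot: [-3.129, 0.269, -0.014]
contact_force: [1.6, -0.0, -0.3]
opening: 0.0191
grip_force: 80.0
```

```bash
python3 - <<'E'
from h import *
from station import ctrl
o=ctrl.get_obs();print(o["tool_pos"],o["contact_force"],o["t"])
for n in("scene","top"):
    i=ctrl.get_image(n);np.savez(n+"8.npz",**i);X=cloud(i);u=np.array([.984,-.177]);S=(X[...,:2]-[.527,.109])@u;Y=(X[...,:2]-[.527,.109])@[.177,.984]
    m=(np.abs(Y)<.042)&(S>.08)&(S<.22)&(X[...,2]>.03)
    for a in np.arange(.08,.22,.015):
        k=m&(S>a)&(S<a+.015)
        if k.sum()>3:print(n,a.round(3),k.sum(),np.percentile(X[k][:,2],[5,50,95]).round(3))
go(o,[.459,-.3105,.007],6.2)
E
```

```text
[0.40099479 0.09155241 0.13161208] [ 1.61350864 -0.03088176 -0.31204737] 10.075
scene 0.08 87 [0.052 0.059 0.063]
scene 0.095 83 [0.046 0.057 0.066]
scene 0.11 40 [0.045 0.058 0.082]
scene 0.125 26 [0.066 0.08  0.096]
scene 0.14 14 [0.079 0.099 0.112]
scene 0.155 71 [0.112 0.12  0.124]
scene 0.17 129 [0.102 0.108 0.117]
top 0.08 120 [0.054 0.059 0.064]
top 0.095 80 [0.048 0.057 0.066]
top 0.11 123 [0.041 0.047 0.059]
top 0.125 141 [0.048 0.058 0.082]
top 0.14 150 [0.06  0.071 0.082]
top 0.155 200 [0.076 0.087 0.124]
top 0.17 87 [0.086 0.109 0.117]
turn [-0.   -0.06 -2.  ] shift [ 0.36 10.15  3.12]
```

Emit:
drive_tool:
  steps:
    - {"translation": [0.1, 1, 0], "angular": [0, 0, -0.5], "gripper": 0.1}
    - {"translation": [0.1, 1, 0], "angular": [0, 0, -0.5], "gripper": 0.1}
    - {"translation": [0, 1, 0], "angular": [0, 0, -0.5], "gripper": 0.1}
    - {"translation": [0, 1, 0], "angular": [0, 0, -0.5], "gripper": 0.1}
    - {"translation": [0, 1, 0], "angular": [0, 0, 0], "gripper": 0.1}
    - {"translation": [0, 1, 0], "angular": [0, 0, 0], "gripper": 0.1}
    - {"translation": [0, 1, 0], "angular": [0, 0, 0], "gripper": 0.1}
    - {"translation": [0, 1, 0], "angular": [0, 0, 0], "gripper": 0.1}

```text
t: 11.18
tool_pos: [0.4157, -0.2303, 0.1312]
tool_rot: [3.134, 0.165, 0.008]
contact_force: [0.5, 0.0, -0.9]
opening: 0.0197
grip_force: 80.0
```

```bash
python3 - <<'E'
from h import *
from station import ctrl
o=ctrl.get_obs();go(o,[.459,-.3105,.007],6.2)
E
```

```text
turn [ 0.03 -0.03 -0.02] shift [0.86 2.11 3.1 ]
```

Emit:
drive_tool:
  steps:
    - {"translation": [0.4, 0.9, 0], "angular": [0, 0, 0], "gripper": 0.1}
    - {"translation": [0.4, 0.9, 0], "angular": [0, 0, 0], "gripper": 0.1}
    - {"translation": [0.06, 0.3, 0.6], "angular": [0, 0, 0], "gripper": 0.1}
    - {"translation": [0, 0, 0.8], "angular": [0, 0, 0], "gripper": 0.1}
    - {"translation": [0, 0, 0.8], "angular": [0, 0, 0], "gripper": 0.1}
    - {"translation": [0, 0, 0.5], "angular": [0, 0, 0], "gripper": 0.1}
    - {"translation": [0, 0, 0.2], "angular": [0, 0, 0], "gripper": 0.1}
    - {"translation": [0, 0, 0], "angular": [0, 0, 0], "gripper": 0.1}

```text
t: 12.18
tool_pos: [0.4573, -0.3083, 0.0138]
tool_rot: [3.137, 0.166, 0.001]
contact_force: [-0.1, -0.0, 1.0]
opening: 0.0191
grip_force: 80.0
```

```bash
python3 - <<'E'
from h import *
from station import ctrl
o=ctrl.get_obs();go(o,[.459,-.3105,.0065],6.2);print(o["tool_pos"],o["contact_force"])
E
```

```text
turn [ 0.01 -0.01 -0.02] shift [0.04 0.06 0.18]
[ 0.45734504 -0.30825706  0.01377929] [-0.14799144 -0.01651729  0.9658207 ]
```

Emit:
drive_tool:
  steps:
    - {"translation": [0, 0, 0.1], "angular": [0, 0, 0], "gripper": 0.1}
    - {"translation": [0, 0, 0.06], "angular": [0, 0, 0], "gripper": 0.1}
    - {"translation": [0, 0, 0], "angular": [0, 0, 0], "gripper": 0.1}

```text
t: 12.55
tool_pos: [0.4574, -0.3086, 0.0081]
tool_rot: [3.136, 0.166, 0.002]
contact_force: [-1.0, 0.6, 4.2]
opening: 0.0196
grip_force: 80.7
```

Emit:
drive_tool:
  steps:
    - {"translation": [0, 0, 0.03], "angular": [0, 0, 0], "gripper": 0.1}
    - {"translation": [0, 0, 0], "angular": [0, 0, 0], "gripper": 0.55}
    - {"translation": [0, 0, 0], "angular": [0, 0, 0], "gripper": 0.55}
    - {"translation": [0, 0, 0], "angular": [0, 0, 0], "gripper": 0.55}
    - {"translation": [0, 0, -0.4], "angular": [0, 0, 0], "gripper": 0.55}
    - {"translation": [0, 0, -1], "angular": [0, 0, 0], "gripper": 0.55}
    - {"translation": [0, 0, -1], "angular": [0, 0, 0], "gripper": 0.8}
    - {"translation": [0, 0, -1], "angular": [0, 0, 0], "gripper": 0.8}

```text
t: 13.55
tool_pos: [0.4569, -0.3081, 0.1442]
tool_rot: [3.136, 0.166, 0.001]
contact_force: [-0.5, -1.0, -0.3]
opening: 0.0681
grip_force: 0.0
```

```bash
python3 - <<'E'
from h import *
from station import ctrl
o=ctrl.get_obs();print(o["tool_pos"],o["opening"])
i=ctrl.get_image("wrist");X=cloud(i)
m=(X[...,2]>.008)&(X[...,2]<.04)&(X[...,0]>.38)&(X[...,0]<.58)&(np.abs(X[...,1]+.31)<.03);q=X[m];print(len(q),q.min(0),q.max(0))
# cell in start pictures
t=dict(np.load("top8.npz"));s=dict(np.load("scene8.npz"))
for n,j in(("top",t),("scene",s)):
    X=cloud(j);m=(X[...,2]>.052)&(X[...,2]<.07)&(np.abs(X[...,0]-.55)<.03)&(np.abs(X[...,1]+.07)<.03);q=X[m];print(n,len(q),cv2.minEnclosingCircle((q[:,:2]*1000).astype(np.float32)),q.mean(0))
go(o,[.50,-.06,.18],6)
E
```

```text
[ 0.4568611  -0.30810466  0.1442411 ] 0.06810941390138903
2304 [ 0.39639842 -0.3286229   0.01315101] [ 0.56132803 -0.2969899   0.0303335 ]
top 83 ((549.3319091796875, -67.20152282714844), 16.38301658630371) [ 0.5486948  -0.06680535  0.05896901]
scene 77 ((548.8910522460938, -67.46554565429688), 17.898672103881836) [ 0.55029285 -0.0702904   0.05828633]
turn [ 0.01 -0.01  0.01] shift [ 1.72 -6.06 -0.89]
```

Emit:
drive_tool:
  steps:
    - {"translation": [0, -0.6, -0.7], "angular": [0, 0, 0], "gripper": 1}
    - {"translation": [0.2, -1, -0.7], "angular": [0, 0, 0.5], "gripper": 1}
    - {"translation": [0.3, -1, 0], "angular": [0, 0, 0.5], "gripper": 1}
    - {"translation": [0.2, -1, 0], "angular": [0, 0, 0.5], "gripper": 1}
    - {"translation": [0, -1, 0], "angular": [0, 0, 0.5], "gripper": 1}
    - {"translation": [-0.1, -1, 0], "angular": [0, 0, 0], "gripper": 1}
    - {"translation": [0, -0.4, 0], "angular": [0, 0, 0], "gripper": 1}
    - {"translation": [0, 0, 0], "angular": [0, 0, 0], "gripper": 1}

```text
t: 14.6
tool_pos: [0.488, -0.0675, 0.1983]
tool_rot: [3.129, -0.27, 0.001]
contact_force: [-0.0, -0.9, -0.2]
opening: 0.0853
grip_force: 0.0
```

```bash
python3 - <<'E'
from h import *
from station import ctrl
i=ctrl.get_image("wrist");o=ctrl.get_obs();np.savez("wr9.npz",**i);cv2.imwrite("pics/w9.png",i["color"][...,::-1])
print(o["tool_pos"],o["opening"],p(i,[.549,-.0675,.0605]),-i["R"].T@i["t"])
E
```

```text
[ 0.48794377 -0.06819046  0.19816163] 0.08553670975412604 [305.88505987 136.55002501] [ 0.56142018 -0.08076556  0.34162065]
```

View pics/w9.png

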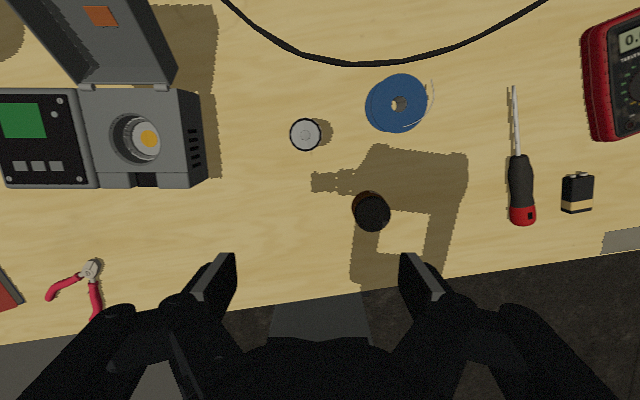

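```bash
python3 - <<'E'
from h import *
from station import ctrl
def circ(P):
    A=np.c_[2*P,np.ones(len(P))];s=np.linalg.lstsq(A,(P**2).sum(1),rcond=None)[0];return s[:2],np.sqrt(s[2]+s[:2]@s[:2])
for n in("wr9","top8","scene8"):
    i=dict(np.load(n+".npz"));X=cloud(i)
    m=((X[...,2]<.055)&(X[...,2]>.015)&(np.hypot(X[...,0]-.575,X[...,1]-.1)<.032)).astype(np.uint8)
    c=max(cv2.findContours(m,cv2.RETR_EXTERNAL,cv2.CHAIN_APPROX_NONE)[0],key=cv2.contourArea)[:,0]
    P=np.array([w(i,u,v,.06)[:2] for u,v in c]);print(n,"well",len(c),circ(P))
    # cell top disc
    m=((X[...,2]>.053)&(X[...,2]<.07)&(np.hypot(X[...,0]-.549,X[...,1]+.0675)<.03)).astype(np.uint8)
    c=max(cv2.findContours(m,cv2.RETR_EXTERNAL,cv2.CHAIN_APPROX_NONE)[0],key=cv2.contourArea)[:,0]
    P=np.array([w(i,u,v,.0592)[:2] for u,v in c]);print(n,"cell",len(c),circ(P),X[m>0][:,2].max())
i=dict(np.load("wr9.npz"));t=dict(np.load("top0.npz"));print(w(i,305.5,134.3,.0605))
X=cloud(i);m=(np.hypot(X[...,0]-.575,X[...,1]-.1)<.032);q=X[m];print(np.histogram(q[:,2],bins=np.arange(.028,.07,.004)))
g=cv2.cvtColor(i["color"],cv2.COLOR_RGB2HSV);y=(g[...,0]>12)&(g[...,0]<32)&(g[...,1]>110)&m;v,u=np.where(y);print("gold",len(u),u.mean(),v.mean(),w(i,u.mean(),v.mean(),.036),X[y].mean(0))
go(ctrl.get_obs(),[.549,-.0675,.042],-10)
E
```

```text
wr9 well 134 (array([0.57489076, 0.0983128 ]), np.float64(0.021964286061795176))
wr9 cell 93 (array([ 0.55108232, -0.066963  ]), np.float64(0.01600002063917082)) 0.06348085253570103
top8 well 56 (array([0.57173924, 0.09837621]), np.float64(0.023468601628304553))
top8 cell 26 (array([ 0.54888057, -0.0668227 ]), np.float64(0.015311202270550727)) 0.06775442198188691
scene8 well 33 (array([0.57420565, 0.09600906]), np.float64(0.020827484065684184))
scene8 cell 26 (array([ 0.55032949, -0.07047917]), np.float64(0.01584441348479681)) 0.06210342648608389
[ 0.55119193 -0.06751985  0.0605    ]
(array([   0,  115,  701,  269,  316,  126,  147,  576, 1089,    0]), array([0.028, 0.032, 0.036, 0.04 , 0.044, 0.048, 0.052, 0.056, 0.06 ,
       0.064, 0.068]))
gold 221 148.50226244343892 138.1447963800905 [0.57531674 0.10124567 0.036     ] [0.57524804 0.10060671 0.03707912]
turn [ 0.01 -0.    0.01] shift [ 1.5  -0.28  3.9 ]
```

Emit:
drive_tool:
  steps:
    - {"translation": [0.8, -0.3, 0.3], "angular": [0, 0, 0], "gripper": 1}
    - {"translation": [0.74, 0, 0.8], "angular": [0, 0, 0], "gripper": 1}
    - {"translation": [0, 0, 0.8], "angular": [0, 0, 0], "gripper": 1}
    - {"translation": [0, 0, 0.6], "angular": [0, 0, 0], "gripper": 0.85}
    - {"translation": [0, 0, 0.5], "angular": [0, 0, 0], "gripper": 0.85}
    - {"translation": [0, 0, 0.5], "angular": [0, 0, 0], "gripper": 0.85}
    - {"translation": [0, 0, 0.4], "angular": [0, 0, 0], "gripper": 0.85}
    - {"translation": [0, 0, 0], "angular": [0, 0, 0], "gripper": 0.85}

```text
t: 15.65
tool_pos: [0.5495, -0.0665, 0.0402]
tool_rot: [-3.129, 0.273, 0.004]
contact_force: [-0.3, 0.4, -0.1]
opening: 0.0728
grip_force: 0.0
```

```bash
python3 - <<'E'
from h import *
from station import ctrl
o=ctrl.get_obs();print(o["tool_pos"],o["contact_force"],o["t"]);go(o,[.5507,-.0672,.04],-10)
E
```

```text
[ 0.54948234 -0.06645946  0.04020864] [-0.27953539  0.35169396 -0.09911554] 15.65
turn [-0.    0.02  0.  ] shift [0.03 0.01 0.01]
```

Emit:
drive_tool:
  steps:
    - {"translation": [0.03, 0, 0], "angular": [0, 0, 0], "gripper": 0.5}
    - {"translation": [0, 0, 0], "angular": [0, 0, 0], "gripper": 0.2}
    - {"translation": [0, 0, 0], "angular": [0, 0, 0], "gripper": 0.2}
    - {"translation": [0, 0, 0], "angular": [0, 0, 0], "gripper": 0.2}
    - {"translation": [0, 0, 0], "angular": [0, 0, 0], "gripper": 0.2}
  force: 60

```text
t: 16.27
tool_pos: [0.5529, -0.067, 0.0432]
tool_rot: [3.13, -0.272, 0.004]
contact_force: [-0.2, 0.8, 6.2]
opening: 0.0306
grip_force: 59.7
```

```bash
python3 - <<'E'
from h import *
from station import ctrl
o=ctrl.get_obs();print(o["tool_pos"],o["contact_force"],o["opening"],o["grip_force"])
X=(cloud(ctrl.get_image("wrist"))-o["tool_pos"])@Ro.from_rotvec(o["tool_rot"]).as_matrix()
m=(np.hypot(X[...,0],X[...,1])<.03)&(X[...,2]<.03)&(X[...,2]>-.03);q=X[m]
for a in(-.024,-.021,-.018,-.012):
    k=q[(q[:,2]>a)&(q[:,2]<a+.003)];print(a,len(k),k.min(0).round(4) if len(k) else"",k.max(0).round(4) if len(k) else "")
go(o,[.5752,.100,.14],-10)
E
```

```text
[ 0.5528643  -0.06700224  0.04321979] [-0.24795535  0.8153843   6.15820469] 0.030572257750842425 59.72291226753441
-0.024 212 [-0.01  -0.028 -0.024] [ 0.0124  0.029  -0.021 ]
-0.021 504 [-0.0148 -0.0279 -0.021 ] [ 0.0124  0.029  -0.018 ]
-0.018 2406 [-0.0172 -0.028  -0.018 ] [ 0.0152  0.0289 -0.015 ]
-0.012 236 [ 0.0042 -0.0275 -0.012 ] [ 0.0153  0.0286 -0.009 ]
turn [ 0.   -0.02  0.01] shift [-0.18 -4.21 -2.42]
```

Emit:
drive_tool:
  steps:
    - {"translation": [0, 0, -0.6], "angular": [0, 0, 0], "gripper": 0.2}
    - {"translation": [0, 0, -1], "angular": [0, 0, 0], "gripper": 0.2}
    - {"translation": [0, -0.5, -0.8], "angular": [0, 0, 0], "gripper": 0.2}
    - {"translation": [0, -1, 0], "angular": [0, 0, 0], "gripper": 0.2}
    - {"translation": [-0.1, -1, 0], "angular": [0, 0, 0], "gripper": 0.2}
    - {"translation": [0, -1, 0], "angular": [0, 0, 0], "gripper": 0.2}
    - {"translation": [0, -0.6, 0], "angular": [0, 0, 0], "gripper": 0.2}
    - {"translation": [0, 0, 0], "angular": [0, 0, 0], "gripper": 0.2}

```text
t: 17.32
tool_pos: [0.5755, 0.0967, 0.1369]
tool_rot: [3.13, -0.268, -0.002]
contact_force: [-0.1, -1.2, -1.2]
opening: 0.0304
grip_force: 59.8
```

```bash
python3 - <<'E'
from h import *
from station import ctrl
i=ctrl.get_image("wrist");o=ctrl.get_obs();print(o["tool_pos"],o["contact_force"],o["opening"],o["t"]);go(o,[.5762,.0998,.115],-10)
R=Ro.from_rotvec(o["tool_rot"]).as_matrix();Y=(cloud(i)-o["tool_pos"])@R
m=(np.abs(Y[...,0])<.03)&(np.abs(Y[...,1])<.012)&(Y[...,2]<-.0165)&(Y[...,2]>-.024)
q=Y[m];k=q[q[:,2]<-.0175];print("top",len(q),np.percentile(q,[2,50,98],axis=0).round(4).tolist());print("nub",len(k),k.mean(0) if len(k) else "")
E
```

```text
[0.57551651 0.09565739 0.13691638] [ 0.37693954 -0.48562319 -0.60735993] 0.030584819352085384 17.375
turn [0.01 0.01 0.02] shift [-0.   -0.1   0.55]
top 1675 [[-0.0145, -0.0113, -0.0195], [-0.0007, -0.0004, -0.0172], [0.0119, 0.0113, -0.0165]]
nub 564 [-0.00090609 -0.00084975 -0.01825983]
```

Emit:
drive_tool:
  steps:
    - {"translation": [0, -0.1, 0.3], "angular": [0, 0, 0.02], "gripper": 0.2}
    - {"translation": [0, 0, 0.4], "angular": [0, 0, 0], "gripper": 0.2}
    - {"translation": [0, 0, 0.3], "angular": [0, 0, 0], "gripper": 0.2}
    - {"translation": [0, 0, 0.15], "angular": [0, 0, 0], "gripper": 0.2}
    - {"translation": [0, 0, 0], "angular": [0, 0, 0], "gripper": 0.2}

```text
t: 18.0
tool_pos: [0.5764, 0.0991, 0.0909]
tool_rot: [3.129, -0.277, -0.002]
contact_force: [0.0, 0.7, -1.0]
opening: 0.0307
grip_force: 59.8
```

```bash
python3 - <<'E'
from h import *
from station import ctrl
o=ctrl.get_obs();print(o["tool_pos"],o["contact_force"]);go(o,[.5762,.0998,.079],-10)
E
```

```text
[0.57637056 0.09914185 0.09091071] [ 0.04570205  0.7155175  -1.04248304]
turn [ 0.    0.01 -0.02] shift [-0.01 -0.02  0.3 ]
```

Emit:
drive_tool:
  steps:
    - {"translation": [0, -0.02, 0.1], "angular": [0, 0, 0], "gripper": 0.2}
    - {"translation": [0, 0, 0.1], "angular": [0, 0, 0], "gripper": 0.2}
    - {"translation": [0, 0, 0.08], "angular": [0, 0, 0], "gripper": 0.2}
    - {"translation": [0, 0, 0], "angular": [0, 0, 0], "gripper": 0.2}
  force: 80

```text
t: 18.5
tool_pos: [0.5767, 0.1001, 0.0802]
tool_rot: [3.129, -0.277, -0.001]
contact_force: [0.5, 0.7, -1.0]
opening: 0.03
grip_force: 80.6
```

Emit:
drive_tool:
  steps:
    - {"translation": [0, 0, 0.1], "angular": [0, 0, 0], "gripper": 0.2}
    - {"translation": [0, 0, 0.1], "angular": [0, 0, 0], "gripper": 0.2}
    - {"translation": [0, 0, 0.05], "angular": [0, 0, 0], "gripper": 0.2}
    - {"translation": [0, 0, 0], "angular": [0, 0, 0], "gripper": 0.2}

```text
t: 19.0
tool_pos: [0.5777, 0.1001, 0.0716]
tool_rot: [-3.129, 0.277, -0.002]
contact_force: [-1.0, -0.3, 5.9]
opening: 0.0303
grip_force: 81.4
```

Emit:
drive_tool:
  steps:
    - {"translation": [0, 0, 0.08], "angular": [0, 0, 0], "gripper": 0.2}
    - {"translation": [0, 0, 0.06], "angular": [0, 0, 0], "gripper": 0.2}
    - {"translation": [0, 0, 0.04], "angular": [0, 0, 0], "gripper": 0.2}
    - {"translation": [0, 0, 0], "angular": [0, 0, 0], "gripper": 0.2}

```text
t: 19.5
tool_pos: [0.5781, 0.1001, 0.0655]
tool_rot: [-3.129, 0.277, -0.003]
contact_force: [-2.5, -1.5, 10.8]
opening: 0.03
grip_force: 81.8
```

Emit:
drive_tool:
  steps:
    - {"translation": [-0.02, 0, 0.04], "angular": [0, 0, 0], "gripper": 0.2}
    - {"translation": [0, 0, 0.03], "angular": [0, 0, 0], "gripper": 0.2}
    - {"translation": [0, 0, 0], "angular": [0, 0, 0], "gripper": 0.2}

```text
t: 19.88
tool_pos: [0.5785, 0.1001, 0.0652]
tool_rot: [3.129, -0.277, 0.006]
contact_force: [-5.4, -1.5, 17.9]
opening: 0.0298
grip_force: 82.8
```

```bash
python3 - <<'E'
from h import *
from station import ctrl
i=ctrl.get_image("wrist");o=ctrl.get_obs();print(o["tool_pos"],o["contact_force"],o["wrist_torque"],o["t"])
R=Ro.from_rotvec(o["tool_rot"]).as_matrix();W=cloud(i);Y=(W-o["tool_pos"])@R
m=(np.abs(Y[...,0])<.03)&(np.abs(Y[...,1])<.012)&(Y[...,2]<-.0135)&(Y[...,2]>-.026)
print(np.percentile(Y[m],[2,50,98],axis=0).round(4).tolist(),"world top z",np.percentile(W[m][:,2],[2,50,98]).round(4))
n=(W[...,2]>.055)&(W[...,2]<.065)&(np.hypot(W[...,0]-.575,W[...,1]-.1)>.03)&(np.hypot(W[...,0]-.575,W[...,1]-.1)<.045);print("surface",n.sum(),np.median(W[n][:,2]))
E
```

```text
[0.57851079 0.10013295 0.06515873] [-5.53469943 -2.06257579 19.7831631 ] [-0.36990615  1.2338534   0.01614422] 19.925
[[-0.0149, -0.0113, -0.0194], [0.0009, 0.0001, -0.017], [0.0139, 0.0114, -0.0144]] world top z [0.0796 0.0821 0.0846]
surface 6213 0.06060119973435818
```

Emit:
drive_tool:
  steps:
    - {"translation": [-0.04, 0, 0], "angular": [0, 0, 0], "gripper": 0.2}
    - {"translation": [0, 0, 0], "angular": [0, 0, 0], "gripper": 0.2}
    - {"translation": [0, 0, 0], "angular": [0, 0, 0], "gripper": 0.2}
    - {"translation": [0, 0, 0], "angular": [0, 0, 0], "gripper": 0.2}
    - {"translation": [0, 0, 0], "angular": [0, 0, 0], "gripper": 0.2}

```text
t: 20.55
tool_pos: [0.5778, 0.1002, 0.0652]
tool_rot: [3.129, -0.277, 0.01]
contact_force: [-3.1, -1.7, 17.6]
opening: 0.03
grip_force: 82.5
```

Steady on the stop at about 18 N. I'll check that the cover is still open, then hand in.

```bash
python3 - <<'E'
from h import *
from station import ctrl
X=cloud(ctrl.get_image("scene"));u=np.array([.984,-.177]);S=(X[...,:2]-[.527,.109])@u;Y=(X[...,:2]-[.527,.109])@[.177,.984]
k=(np.abs(Y)<.042)&(S>.155)&(S<.17)&(X[...,2]>.03);print(k.sum(),np.percentile(X[k][:,2],[5,50,95]))
print(ctrl.get_obs()["contact_force"]);print(ctrl.finish_job())
E
```

```text
73 [0.10711852 0.12037707 0.12457511]
[-2.54657036 -0.97746376 16.88082672]
the job is handed in; nothing more can be done
None
```

The job is handed in: the cover was levered open with the screwdriver and lies fully back, the screwdriver is back on the bench, and the cell is nub-up in the ring, held against its stop with about 17 N.

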